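# Slide the battery under its hold-down bridge and swing the keeper across

## Task

Put the long slim battery into the plywood tray: keeping it upright, slide it plain end first between the rails and under the steel bridge until it is fully home against the end stop. Then turn the wing nut clockwise (seen from above) as far as it goes, so that its keeper arm lies square across the tray behind the battery. Leave the multimeter, the wrench and the other cell where they are.

Things in the scene. Friction and masses are not known exactly. Their poses are not given: they have to be found in the camera images.
- battery: Loose slim battery, blue case, black top, 178 mm long (x), 36 wide (y), 60 high, about 0.4 kg, lying on the bench. Origin: centre of its underside; z up. +x points to its plain end; at the -x end two brass studs, 11 mm across, 8 high, stand side by side on the top, 15 mm from the end face (68 high there).
- plain_end (a point): Lower edge, mid width, of the battery's plain end face (89 mm along +x from its origin, at underside height).
- terminal_end (a point): The same point of the stud end face (89 mm along -x).
- tray: Fixed plywood tray. Origin: on the bench, under the battery's centre when home; +x is the way the battery slides in, z up. Board 10 mm thick, x -205 to +115, y -120 to +50 mm. Two aluminium rails, 18 high above the board, 12 thick, leave a 42 mm channel centred on y=0 from x=-20 to the end stop. Home: battery origin at x 0, y 0, z 10 mm, its +x along the tray's +x.
- mouth (a point): Middle of the channel's open mouth, on the board (tray x=-51 mm). The rail ends flare from here, 64 mm apart, to 42 mm at x=-20; same axes as the tray.
- bridge (a point): Centre of the underside of the steel bridge over the channel: 65 mm above the board, 75 above the bench; tray x=+40. The bridge is 50 mm long along the channel (x +15 to +65), 5 thick (top 80 above the bench), its legs at y=+-34 to 40 mm.
- end_stop (a point): Foot of the aluminium end stop's face, on the board at tray x=+89 mm; the stop is 42 mm high above the board, 66 wide. The battery's plain end rests against it when home.
- keeper (a joint): Turn of the wing nut with its keeper arm, rad: 0 = arm points along the tray's -x (open, beside the way in), grows clockwise from above to the stop at 1.57 = arm points along the tray's +y, square across behind the battery. Stays where left, turns with little effort (under 0.2 N m).
- wing_nut (a point): On the wing nut's axis, 70 mm above the bench, at x=-118, y=-90 mm in the tray frame; turns with the nut. Two steel wings along its x: 72 mm overall, 10 thick, 24 high (54 to 78 mm above the bench). The steel keeper arm below them (36 to 46 mm above the bench, 18 wide) reaches 94 mm from the axis along its -x, in line with the wings.
- keeper_tip (a point): Upper edge of the keeper arm's tip, 95 mm from the nut's axis, 46 above the bench; axes as wing_nut. Here the arm carries a rubber block 24 mm long (71 to 95 mm from the axis), 30 to 52 mm above the bench, standing out 26 mm to its +y side, towards which it swings; closed, it stands 3 mm clear of a battery that is home.
- multimeter: Bystander, loose black multimeter lying face up, 78 x 165 x 44 mm; origin at the centre of its underside. Leave alone.
- wrench: Bystander, loose steel wrench, 190 mm long, flat on the bench, long axis x. Leave alone.
- cell: Bystander, loose standing battery cell, blue with black top, 148 (x) x 50 x 100 mm with two studs far apart on top; origin at the centre of its underside. Not the one wanted; leave alone.
Things that resemble listed ones, but are neither listed nor needed, are in the scene too. What is shaped like the battery but pink, purple or white is not meant.

How it is judged:
On the way:
1. the battery is home under the bridge, plain end within 8 mm of the end stop, while the keeper arm is still open (joint below 0.9 rad) (x of plain_end in the frame of tray between 0.081 and 0.094 m and y of plain_end in the frame of tray between -0.008 and 0.008 m and angle between the x axis of battery and the x axis of tray, either way round below 0.1 rad and z of battery in the frame of tray between 0.006 and 0.015 m and angle between battery's own z axis and vertical below 0.06 rad and value of joint keeper below 0.9 rad), for 0.2 s.
At the end, for the whole second after the job is handed in: The battery stands upright and still on the tray's board, in line with the channel (0.1 rad, 8 mm sideways), its plain end under the bridge and within 8 mm of the end stop; the keeper arm is turned to at least 1.4 rad (its stop is 1.57); everything released (x of plain_end in the frame of tray between 0.081 and 0.094 m and y of plain_end in the frame of tray between -0.008 and 0.008 m and angle between the x axis of battery and the x axis of tray, either way round below 0.1 rad and z of battery in the frame of tray between 0.006 and 0.015 m and angle between battery's own z axis and vertical below 0.06 rad and value of joint keeper above 1.4 rad and linear speed of battery below 0.02 m/s and velocity of joint keeper below 0.1 rad/s and contact force between the fingers and battery below 0.1 N); the robot touches nothing.
It fails at once if the battery is tipped more than 35 degrees (angle between battery's own z axis and vertical above 0.61 rad).
It fails at once if the multimeter is moved more than 30 mm (distance of multimeter from where it was at the start of the episode above 0.03 m).
It fails at once if the wrench is moved more than 30 mm (distance of wrench from where it was at the start of the episode above 0.03 m).
It fails at once if the cell is moved more than 30 mm (distance of cell from where it was at the start of the episode above 0.03 m).
It also fails if it takes over 61 s, if anything falls off the work surface, if the arm or the gripper's body presses on something with over 40 N, if the wrist force passes 120 N, or if a joint passes its speed limit or range.

## Robot

A 6-joint arm with a two-finger parallel gripper is mounted at the origin on the work surface. World frame = base frame: x ahead of the robot, y to its left, z up, the work surface at z = 0. Lengths are in m, angles in rad, forces in N, time in s.
With the tool pointing down it reaches from about 0.3 to 0.75 m from the base axis. Payload 8.5 kg.
Tool frame: the origin (TCP) lies on the centre line of the jaws, within the pads' length; the fingertips stand ctrl.tips_ahead ahead of it and the grasp point (between the pads) lies 2 mm behind it (ctrl.tips_ahead is the distance from the TCP to the fingertips, in m); z points along the fingers, y is the line along which they close (so a half turn about z gives the same grasp; the last joint's range is limited). The gripper opens to 88 mm and grips with 3 to 60 N. Pads are 18 mm wide; open, the fingers measure 123 mm over their backs; the gripper's body (75 mm by 187 mm) begins 45 mm behind the grasp point.
Start: joints at [0.972, 0.381, 1.297, -0, 1.464, -0.215], TCP at [0.206, 0.51, 0.256] pointing down, gripper open.
Joint ranges: [-3.11, 3.11], [-0.89, 2.33], [0.22, 2.48], [-1.42, 4.56], [0.17, 2.85], [-2.88, 2.88]. Speed limits (rad/s): [2.39, 2.39, 3.14, 3.14, 3.14, 3.14].

## Interface

Orientations are given as a unit quaternion [w, x, y, z].
In Python, from cell import ctrl gives the robot as it stands. The module is installed in compiled form; this text tells all that it offers.
- The arm moves only by the tool jog_arm, never from a script. Its argument "deltas" is a list of rows, each a list of 2 entries, a list of its own where there are three numbers: the shift along the tool's x, y, z as a fraction of full scale, then the turn, a rotation vector about the tool's x, y, z as a fraction of full scale. In form: [[[tx, ty, tz], [ax, ay, az]], ...]. A call has 1 to 12 rows; each row shifts and turns the commanded pose from where the row before left it, along the tool's axes as they then stand; what a row does not reach is not made up. Full scale, the value 1, is 0.05 m for a shift and 6 degrees for a turn. A row lasts 1/8 s, in which the tool goes at most 62.5 mm and 10.7 degrees, less where a joint would pass 70% of its speed; a pose out of reach is approached as far as the arm can. A call with a number of a shift or a turn outside -1 to 1 is refused whole. A call with a gripper value outside its range is refused whole. "hand" is the opening, from -1 (shut) to 1 (fully open), set as the call begins (left out, the last holds). The fingers move at their own pace and stop on an object; "grip_force" is the grip in N (left out, the last holds). Time passes only in rows, so rows that do not move let the fingers close. It gives the time, the measured TCP pose, the force, the opening and the grip force at its end, in the units of the state.
- ctrl.get_state(): the state, without advancing time (a new reading comes with each control period).
- ctrl.grab_frame(name): name is "side" or "top"; returns the picture (400x640x3 uint8, blue, green, red); there is no depth.
- ctrl.camera_info(name): a dict with "mtx" (3x3 intrinsics, pixels), "k1" (the pictures are not rectified: a ray, as slopes to the right and down, at radius r is drawn at 1 + k1 r^2 times it, then the intrinsics apply), "R" (3x3) and "t" (3): a world point X has camera coordinates R X + t. Camera axes: x right, y down, z forward; pixel columns grow to the right and rows downward; lengths in m; the calibration is good to about 2 mm. A picture is of the moment at which its call begins. camera_info takes no time and is no camera call.
- ctrl.sign_off(): hands the job in; it is judged then, once.
The state is a dict: "clock": time; "joint_positions": joint angles; "joint_vel": joint speeds; "effort": joint torques, N m; "position": TCP position; "tcp_rot": TCP orientation; "force": force on the tool from outside, world axes, zero at the start; "wrist_torque": the same for the moment, N m; "gripper_width": opening from 0.0 (shut) to 1.0 (fully open); "finger_force": force on a finger pad.
Only numpy, scipy, OpenCV 4.12 (cv2) and the standard library are available. Lean on these libraries where they do the work, as an engineer would, in place of code of your own. Each camera call takes 0.05 s, during which the arm holds its last target. There are 200 camera calls.

## Working session

There is one attempt and no reset: what is moved stays moved. The work goes in short steps, Python scripts to look and compute and a tool call to move; the robot and the scene stay as the last step left them, time stands still between calls to the robot, and variables do not carry over. Pictures are saved under pics/ and viewed, at most 10 in all, crops included, and the job is handed in when it is done.

Besides the shell and the picture viewer there is one more tool, called after "Call:" as name([rows], argument=value, ...), one row to a line, values as JSON. jog_arm: Moves the arm, as the interface text tells. Shift numbers are shares of 0.05 m and turn numbers shares of 6 degrees, none past 1 either way. Its arguments: {"type":"object","properties":{"deltas":{"type":"array"},"hand":{"type":"number"},"grip_force":{"type":"number"}},"required":["deltas"]}

```bash
mkdir -p pics
cat > h.py <<'E'
import numpy as np, cv2
from cell import ctrl
def snap(n,f):
    im=np.array(ctrl.grab_frame(n)); cv2.imwrite('pics/'+f+'.png',im); return im
def ray(n,uv):
    c=ctrl.camera_info(n); K=np.array(c['mtx'],float); R=np.array(c['R']);t=np.array(c['t'])
    p=cv2.undistortPoints(np.array([[uv]],float),K,np.array([c['k1'],0,0,0],float))[0,0]
    return -R.T@t, R.T@np.array([p[0],p[1],1])
def atz(n,uv,z):
    o,d=ray(n,uv); return (o+d*(z-o[2])/d[2])
def proj(n,X):
    c=ctrl.camera_info(n)
    R=np.array(c['R']);t=np.array(c['t'],float)
    return cv2.projectPoints(np.array(X,float).reshape(-1,1,3),cv2.Rodrigues(R)[0],t,np.array(c['mtx'],float),np.array([c['k1'],0,0,0],float))[0][:,0]
E
python3 - <<'E'
from h import *
for n in('top','side'):
    snap(n,n+'0'); c=ctrl.camera_info(n); print(n,-np.array(c['R']).T@c['t'],c['k1'],c['mtx'])
print(ctrl.get_state(),ctrl.tips_ahead)
E
```

```text
top [ 0.44625517 -0.05421304  1.16126767] -0.0675752407455033 [[367.53015668   0.         321.2615021 ]
 [  0.         367.53015668 205.9697875 ]
 [  0.           0.           1.        ]]
side [ 0.35537617 -1.1188905   0.69890616] 0.012746204175907272 [[375.29827144   0.         322.45349705]
 [  0.         375.29827144 192.02361859]
 [  0.           0.           1.        ]]
{'clock': 0.1, 'joint_positions': array([ 9.71714209e-01,  3.81082745e-01,  1.29812280e+00, -1.61417338e-05,
        1.46364185e+00, -2.15294024e-01]), 'joint_vel': array([ 0.00124378, -0.00102314, -0.00162825, -0.00066004,  0.00066928,
        0.00160693]), 'effort': array([ 3.37186328e-03, -4.38647139e+01, -2.24915797e+01,  7.14542507e-02,
        3.42163083e-02, -1.96287249e-05]), 'position': array([0.20580814, 0.50979154, 0.25524512]), 'tcp_rot': array([-2.41088869e-04,  1.90717628e-01,  9.81644739e-01, -5.79253233e-04]), 'force': array([-0.10455273, -0.37210956,  0.00864207]), 'wrist_torque': array([0.01998987, 0.02035721, 0.0474595 ]), 'finger_force': 0.0, 'gripper_width': 1.0001862790866547} 0.017
```

View pics/top0.png

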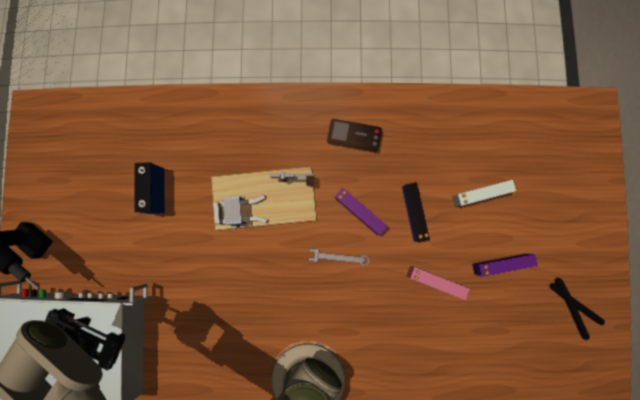

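View pics/side0.png

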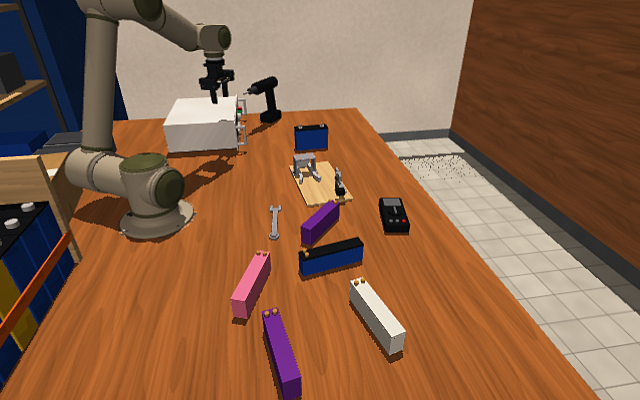

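The top view shows the tray at about (264,198), with the bridge at (235,210) and the wing nut at (292,178). The candidates, in top-view pixels, are:
- **Purple:** (361,211) and (505,265)
- **Pink:** (438,283)
- **White:** (485,193)
- **Blue with black top:** (416,212), slim, studs near (420,238)
- **Larger blue:** (150,188), the bystander cell

The slim blue one at (416,212), side view (331,258), fits the description. I'll confirm it in an enlarged crop.

Run:
```python
import cv2,numpy as np
a=cv2.imread('pics/top0.png')[155:250,200:330]; b=cv2.imread('pics/top0.png')[175:250,390:440]
A=cv2.resize(a,None,fx=6,fy=6,interpolation=cv2.INTER_CUBIC)[:, :]
cv2.imwrite('pics/c1.png',A)
B=cv2.resize(b,None,fx=8,fy=8,interpolation=cv2.INTER_CUBIC)
s=cv2.imread('pics/side0.png')[230:285,290:375]
S=cv2.resize(s,None,fx=4.6,fy=4.6,interpolation=cv2.INTER_CUBIC)
C=np.zeros((600,800,3),np.uint8);C[:B.shape[0],:400]=B;C[:S.shape[0],400:400+S.shape[1]]=S[:,:400]
cv2.imwrite('pics/c2.png',C)
```

```text
(no output)
```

View pics/c1.png

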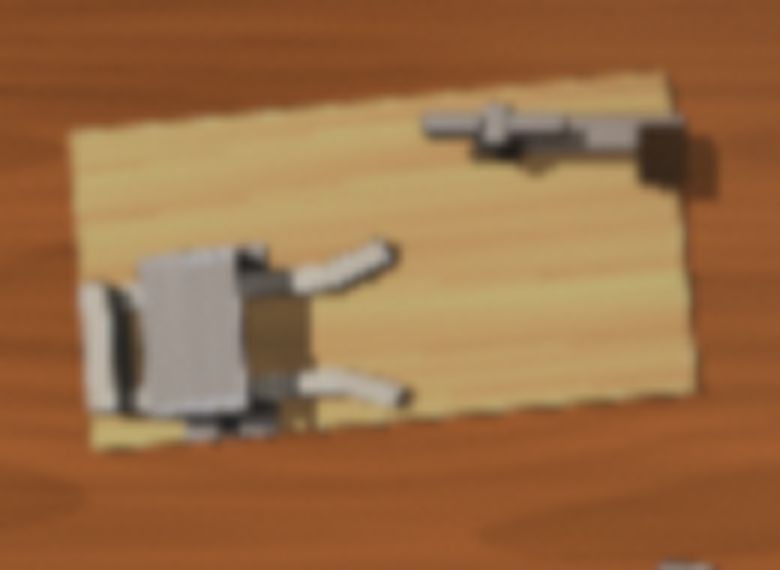

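View pics/c2.png

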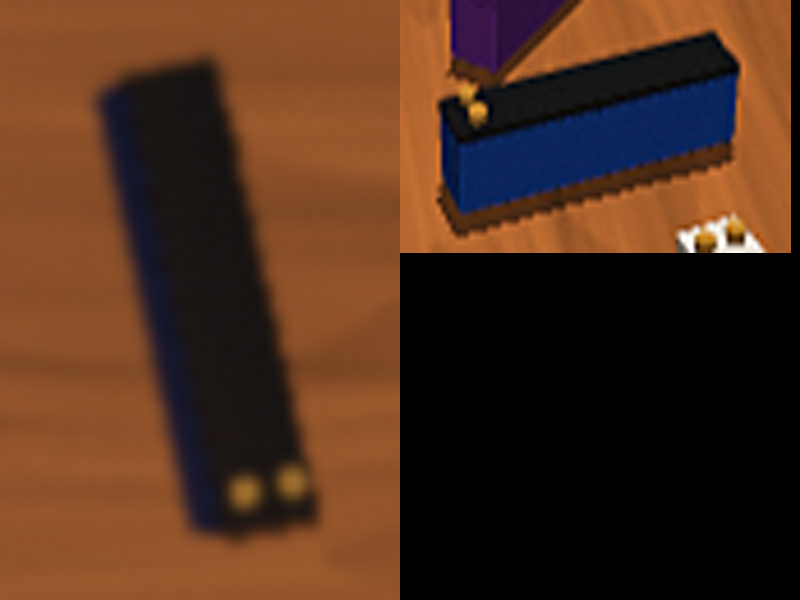

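The crop confirms the blue battery: black top, with two brass studs close together at crop (245,492) and (292,482), which is the near end. Its plain end points towards world +x. In the other crop the board corners are clear at (70,132), (664,72), (695,392) and (92,450), with the bridge at about (190,333).

```bash
cat > fit.py <<'E'
from h import *
from scipy.optimize import least_squares
def fit(obs,x0,fixz):
    # obs: list (cam, uv, body point)
    def T(p,X): c,s=np.cos(p[2]),np.sin(p[2]); return [p[0]+c*X[0]-s*X[1],p[1]+s*X[0]+c*X[1],X[2]]
    f=lambda p: np.concatenate([proj(n,[T(p,X)])[0]-uv for n,uv,X in obs])
    r=least_squares(f,x0,loss='soft_l1'); return r.x,r.fun.reshape(-1,2).round(1)
E
python3 - <<'E'
from fit import *
c1=lambda U,V:np.array([200+(U+.5)/6-.5,155+(V+.5)/6-.5])
c2=lambda U,V:np.array([390+(U+.5)/8-.5,175+(V+.5)/8-.5])
cs=lambda U,V:np.array([290+(U-400+.5)/4.6-.5,230+(V+.5)/4.6-.5])
b=[('top',c2(125,82),(.089,.018,.06)),('top',c2(215,62),(.089,-.018,.06)),('top',c2(316,518),(-.089,-.018,.06)),
('top',c2(222,532),(-.089,.018,.06)),
('side',cs(441,103),(-.089,.018,.06)),('side',cs(715,35),(.089,.018,.06)),('side',cs(738,68),(.089,-.018,.06)),('side',cs(462,140),(-.089,-.018,.06)),('side',cs(462,210),(-.089,-.018,0)),('side',cs(735,148),(.089,-.018,0))]
for sel in ('top','side',''):
    print('bat',sel,*fit([o for o in b if sel in o[0]],[.4,-.3,.1],0))
t=[('top',c1(70,132),(.115,-.12,.01)),('top',c1(664,72),(-.205,-.12,.01)),('top',c1(695,392),(-.205,.05,.01)),('top',c1(92,450),(.115,.05,.01)),
('top',c1(138,262),(.065,-.04,.08)),('top',c1(240,248),(.015,-.04,.08)),('top',c1(243,405),(.015,.04,.08)),('top',c1(145,415),(.065,.04,.08))]
p,r=fit(t,[.45,.2,1.6],0);print('tray',p,r)
print('wingnut px pred/obs',proj('top',[[0,0,0]]))
def W(X):c,s=np.cos(p[2]),np.sin(p[2]);return [p[0]+c*X[0]-s*X[1],p[1]+s*X[0]+c*X[1],X[2]]
for X in [(-.118,-.09,.078),(-.082,-.09,.078),(-.205,-.12,.01),(.115,.05,.01),(.115,-.12,.01),(-.205,.05,.01),(.015,-.04,.08),(.065,.04,.08)]: print(X,np.round(W(X),3),proj('top',[W(X)]).round(1),((proj('top',[W(X)])-[199.5,154.5])*6).round(),proj('side',[W(X)]).round(1))
E
python3 - <<'E'
import cv2
s=cv2.imread('pics/side0.png')[140:215,275:365]
cv2.imwrite('pics/c3.png',cv2.resize(s,None,fx=8,fy=8,interpolation=cv2.INTER_CUBIC))
E
```

```text
bat top [ 0.51563586 -0.32833199  0.19855282] [[-0.3 -0.7]
 [ 0.1 -0.5]
 [ 0.1  0.4]
 [ 0.1  1. ]]
bat side [ 0.52001362 -0.33476568  0.19666313] [[-0.5 -0.3]
 [ 0.1 -0.3]
 [ 1.  -0.1]
 [-0.7 -0.1]
 [-0.1  2.1]
 [ 0.4 -0.5]]
bat  [ 0.51907337 -0.33077235  0.19258636] [[ 0.7 -1.9]
 [ 1.  -1.6]
 [ 0.7 -0.7]
 [ 0.7 -0.2]
 [-1.1 -1.3]
 [-0.5 -1.1]
 [ 0.3 -0.9]
 [-1.4 -1.1]
 [-0.7  1.1]
 [-0.2 -1.3]]
tray [0.5222063  0.18654527 1.6684464 ] [[-0.2 -0.2]
 [ 0.4  0. ]
 [ 0.2  0. ]
 [-0.1 -0.1]
 [-0.5 -0.8]
 [-0.9 -0.1]
 [ 0.6  0.6]
 [ 0.3  0.5]]
wingnut px pred/obs [[307.97815637 378.41495905]]
(-0.118, -0.09, 0.078) [0.623 0.078 0.078] [[281.6 175.1]] [[493. 123.]] [[337.  170.8]]
(-0.082, -0.09, 0.078) [0.62  0.114 0.078] [[269.7 176.2]] [[421. 130.]] [[334.1 166.6]]
(-0.205, -0.12, 0.01) [ 0.662 -0.006  0.01 ] [[310.7 166.6]] [[667.  73.]] [[352.1 197.4]]
(0.115, 0.05, 0.01) [0.461 0.296 0.01 ] [[214.8 229.5]] [[ 92. 450.]] [[287.8 165.1]]
(0.115, -0.12, 0.01) [0.63  0.313 0.01 ] [[211.1 176.4]] [[ 69. 131.]] [[326.9 160.4]]
(-0.205, 0.05, 0.01) [ 0.492 -0.022  0.01 ] [[315.7 219.9]] [[697. 393.]] [[305.8 204.2]]
(0.015, -0.04, 0.08) [0.561 0.205 0.08 ] [[238.6 195.9]] [[235. 248.]] [[314.6 157.1]]
(0.065, 0.04, 0.08) [0.476 0.247 0.08 ] [[224.1 224.2]] [[147. 418.]] [[291.9 154.3]]
```

View pics/c3.png

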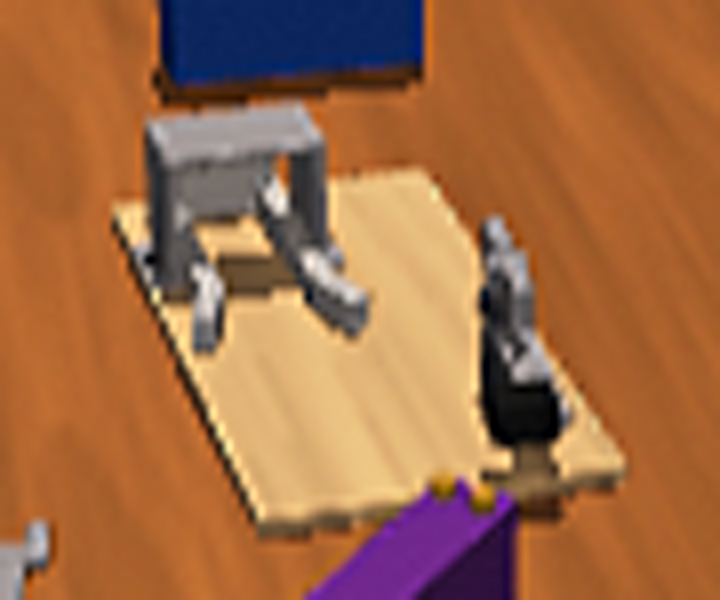

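The side view agrees with the tray fit to about 1 px, which is 3 mm. I'll turn the tool first, then go to the battery.

Call:
jog_arm([
  [[0,0,0],[0,0,1]],
  [[0,0,0],[0,0,1]],
  [[0,0,0],[0,0,1]],
  [[0,0,0],[0,0,1]],
  [[0,0,0],[0,0,1]],
  [[0,0,0],[0,0,1]],
  [[0,0,0],[0,0,1]],
  [[0,0,0],[0,0,1]],
  [[0,0,0],[0,0,1]],
  [[0,0,0],[0,0,1]],
  [[0,0,0],[0,0,1]],
  [[0,0,0],[0,0,1]],
], hand=0.4)

```text
clock: 1.6
position: [0.2059, 0.5098, 0.2554]
tcp_rot: [0.0, 0.732, 0.681, -0.0]
force: [-0.0, -0.3, 1.7]
gripper_width: 0.696
finger_force: 0.0
```

Call:
jog_arm([
  [[0,0,0],[0,0,1]],
  [[0,0,0],[0,0,1]],
  [[0,0,0],[0,0,1]],
  [[0,0,0],[0,0,1]],
  [[0,0,0],[0,0,1]],
  [[0,0,0],[0,0,1]],
  [[0,0,0],[0,0,1]],
  [[0,0,0],[0,0,1]],
  [[0,0,0],[0,0,1]],
  [[0,0,0],[0,0,1]],
  [[0,0,0],[0,0,1]],
  [[0,0,0],[0,0,1]],
])

```text
clock: 3.1
position: [0.2059, 0.5098, 0.2554]
tcp_rot: [0.0, 0.993, 0.12, -0.0]
force: [-0.2, -0.7, 0.5]
gripper_width: 0.701
finger_force: 0.0
```

```bash
cat > go.py <<'E'
import sys; from h import *
from scipy.spatial.transform import Rotation as Ro
def rel(xyz,yaw):
    s=ctrl.get_state(); q=s['tcp_rot']; R=Ro.from_quat([q[1],q[2],q[3],q[0]])
    G=Ro.from_euler('z',yaw)*Ro.from_euler('x',np.pi)
    d=R.inv().apply(np.array(xyz)-s['position']); w=(R.inv()*G).as_rotvec(degrees=True)
    print('pos',s['position'].round(4),'t',round(s['clock'],2),'w',round(s['gripper_width'],3),'ff',round(s['finger_force'],1),'F',s['force'].round(1)); print('shift units',(d/.05).round(2),'turn units',(w/6).round(2),'yaw',np.arctan2(*R.as_matrix()[[1,0],0]).round(4))
if __name__=='__main__': a=list(map(float,sys.argv[1:])); rel(a[:3],a[3])
E
python3 go.py .4935 -.336 .2 .196
```

```text
pos [0.2059 0.5098 0.2554] t 3.1 w 0.701 ff 0.0 F [-0.2 -0.7  0.5]
shift units [ 1.55 17.8   1.12] turn units [0.01 0.01 0.43] yaw 0.2411
```

Call:
jog_arm([
  [[0.09,1,0.06],[0,0,0]],
  [[0.09,1,0.06],[0,0,0]],
  [[0.09,1,0.06],[0,0,0]],
  [[0.09,1,0.06],[0,0,0]],
  [[0.09,1,0.06],[0,0,0]],
  [[0.09,1,0.06],[0,0,0]],
  [[0.09,1,0.06],[0,0,0]],
  [[0.09,1,0.06],[0,0,0]],
  [[0.09,1,0.06],[0,0,0]],
  [[0.09,1,0.06],[0,0,0]],
  [[0.09,1,0.06],[0,0,0]],
  [[0.09,1,0.06],[0,0,0]],
])

```text
clock: 4.6
position: [0.4038, -0.0608, 0.2196]
tcp_rot: [-0.0, 0.993, 0.122, -0.0]
force: [-0.0, 0.7, 0.3]
gripper_width: 0.699
finger_force: 0.0
```

Call:
jog_arm([
  [[0.09,1,0.06],[0,0,0]],
  [[0.09,1,0.06],[0,0,0]],
  [[0.09,1,0.06],[0,0,0]],
  [[0.09,1,0.06],[0,0,0]],
  [[0.09,1,0.06],[0,0,0]],
  [[0.09,0.8,0.06],[0,0,0.43]],
  [[0,0,0],[0,0,0]],
  [[0,0,0],[0,0,0]],
])

```text
clock: 5.6
position: [0.4997, -0.3332, 0.2015]
tcp_rot: [-0.001, 0.995, 0.1, -0.0]
force: [-0.7, -1.7, -0.3]
gripper_width: 0.7
finger_force: 0.0
```

```bash
python3 go.py .4935 -.336 .043 .196
python3 - <<'E'
from h import *
s=snap('side','s1');t=snap('top','t1')
a=cv2.resize(s[180:285,280:390],None,fx=5,fy=5,interpolation=cv2.INTER_CUBIC)
cv2.imwrite('pics/c4.png',a)
E
```

```text
pos [ 0.4997 -0.3332  0.2015] t 5.6 w 0.7 ff 0.0 F [-0.7 -1.7 -0.3]
shift units [-0.13  0.03  3.17] turn units [-0.01  0.01  0.04] yaw 0.2001
```

View pics/c4.png

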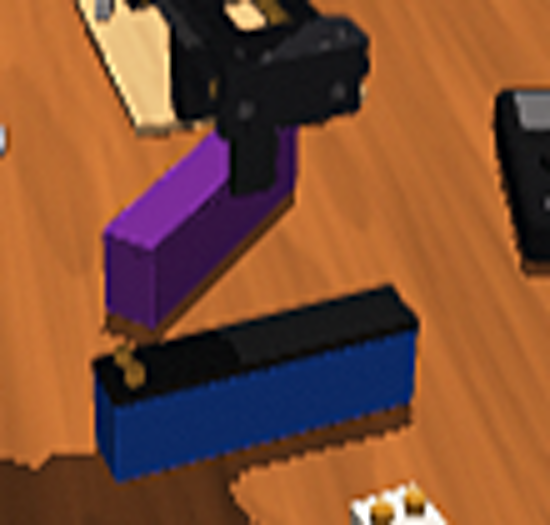

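The side view shows the open jaws above the stud half of the blue battery, with the near fingertip at crop (252,190). The alignment looks right, so I'll go down and grip.

Call:
jog_arm([
  [[-0.13,0.03,0.7],[0,0,0]],
  [[0,0,0.7],[0,0,0]],
  [[0,0,0.7],[0,0,0]],
  [[0,0,0.6],[0,0,0]],
  [[0,0,0.47],[0,0,0]],
  [[0,0,0],[0,0,0]],
  [[0,0,0],[0,0,0]],
])

```text
clock: 6.58
position: [0.4943, -0.3366, 0.0445]
tcp_rot: [0.001, 0.995, 0.1, 0.001]
force: [0.3, -0.1, -0.3]
gripper_width: 0.698
finger_force: 0.0
```

Call:
jog_arm([
  [[0,0,0],[0,0,0]],
  [[0,0,0],[0,0,0]],
  [[0,0,0],[0,0,0]],
  [[0,0,0],[0,0,0]],
  [[0,0,0],[0,0,0]],
  [[0,0,0],[0,0,0]],
], hand=-1, grip_force=45)

```text
clock: 7.32
position: [0.4939, -0.3365, 0.0437]
tcp_rot: [-0.0, 0.995, 0.1, 0.0]
force: [-1.5, 2.7, 6.0]
gripper_width: 0.404
finger_force: 45.0
```

```bash
python3 go.py .4935 -.336 .15 .196
```

```text
pos [ 0.4939 -0.3365  0.0437] t 7.33 w 0.404 ff 45.0 F [-1.5  2.7  6. ]
shift units [-0.01 -0.01 -2.13] turn units [-0.   -0.    0.04] yaw 0.1998
```

Call:
jog_arm([
  [[0,0,-0.4],[0,0,0]],
  [[0,0,-0.7],[0,0,0]],
  [[0,0,-0.8],[0,0,0]],
  [[0,0,-0.6],[0,0,0]],
  [[0,0,0],[0,0,-0.5]],
  [[0,0,0],[0,0,-1]],
  [[0,0,0],[0,0,-1]],
  [[0,0,0],[0,0,-1]],
  [[0,0,0],[0,0,-1]],
  [[0,0,0],[0,0,-1]],
  [[0,0,0],[0,0,-1]],
  [[0,0,0],[0,0,-1]],
])

```text
clock: 8.82
position: [0.4936, -0.3365, 0.1672]
tcp_rot: [-0.001, 0.88, 0.474, -0.0]
force: [-0.7, 0.3, -4.6]
gripper_width: 0.404
finger_force: 45.0
```

Call:
jog_arm([
  [[0,0,0],[0,0,-1]],
  [[0,0,0],[0,0,-1]],
  [[0,0,0],[0,0,-1]],
  [[0,0,0],[0,0,-1]],
  [[0,0,0],[0,0,-1]],
  [[0,0,0],[0,0,-1]],
  [[0,0,0],[0,0,-0.5]],
  [[0,0,0],[0,0,0]],
  [[0,0,0],[0,0,0]],
])

```text
clock: 9.95
position: [0.4938, -0.3367, 0.1678]
tcp_rot: [-0.0, 0.673, 0.739, -0.0]
force: [-0.2, -0.3, -4.5]
gripper_width: 0.405
finger_force: 45.0
```

```bash
python3 go.py .542 -.0045 .16 1.668
```

```text
pos [ 0.4938 -0.3367  0.1678] t 9.95 w 0.405 ff 45.0 F [-0.2 -0.3 -4.5]
shift units [6.52 1.58 0.16] turn units [-0.   -0.01 -0.03] yaw 1.6644
```

Call:
jog_arm([
  [[0.5,0.2,0],[0,0,0]],
  [[0.8,0.2,0],[0,0,0]],
  [[0.9,0.2,0],[0,0,0]],
  [[0.9,0.2,0.16],[0,0,0]],
  [[0.9,0.2,0],[0,0,0]],
  [[0.9,0.2,0],[0,0,0]],
  [[0.8,0.2,0],[0,0,0]],
  [[0.5,0.1,0],[0,0,0]],
  [[0.3,0.08,0],[0,0,-0.03]],
  [[0,0,0],[0,0,0]],
  [[0,0,0],[0,0,0]],
])

```text
clock: 11.32
position: [0.5418, -0.0066, 0.1602]
tcp_rot: [0.0, 0.672, 0.741, -0.0]
force: [0.2, -0.5, -4.8]
gripper_width: 0.405
finger_force: 45.0
```

```bash
python3 go.py .542 -.0045 .06 1.668
python3 - <<'E'
from h import *
s=snap('side','s2');t=snap('top','t2')
a=cv2.resize(t[155:260,200:340],None,fx=4,fy=4,interpolation=cv2.INTER_CUBIC)
b=cv2.resize(s[120:230,265:375],None,fx=4,fy=4,interpolation=cv2.INTER_CUBIC)
C=np.zeros((600,800,3),np.uint8); 
a=cv2.resize(t[160:245,205:335],None,fx=400/130,fy=400/130,interpolation=cv2.INTER_CUBIC)
C[:a.shape[0],:400]=a; b=cv2.resize(s[120:230,270:370],None,fx=4,fy=4,interpolation=cv2.INTER_CUBIC); C[:440,400:]=b
cv2.imwrite('pics/c5.png',C)
E
```

```text
pos [ 0.5418 -0.0066  0.1602] t 11.32 w 0.405 ff 45.0 F [ 0.2 -0.5 -4.8]
shift units [0.04 0.01 2.  ] turn units [-0.  0. -0.] yaw 1.6677
```

View pics/c5.png

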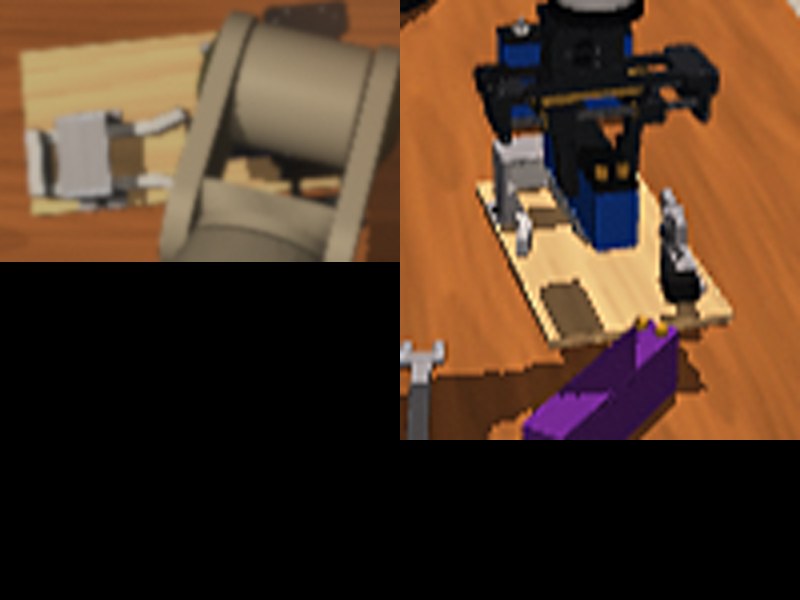

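The side view shows the battery upright above the board, in line with the channel, with its stud face at crop (583-638, 182-248). The purple lookalike is just beyond the board edge, so I'll move forward about 20 mm before going down. First I'll check the side camera's bias on the held battery.

Run:
```python
from h import *
def W(p,X):c,s=np.cos(p[2]),np.sin(p[2]);return [p[0]+c*X[0]-s*X[1],p[1]+s*X[0]+c*X[1],X[2]]
T=(.5418,-.0066,1.6677); z0=.1602-.0437
for X in [(-.064,.018,z0),(-.064,-.018,z0),(-.064,-.018,z0+.06)]:
    print((([proj('side',[W(T,X)])[0]-[269.5,119.5]][0])*4+[400,0]).round())
p=(.524,.1845,1.668)
for X in [(-.205,-.12,.01),(-.205,.05,.01),(.115,.05,.01)]: print(((proj('side',[W(p,X)])[0]-[269.5,119.5])*4+[400,0]).round())
a=np.array([.5418,-.0066])-np.array(p[:2]);c,s=np.cos(p[2]),np.sin(p[2]);print('tcp in tray',c*a[0]+s*a[1],-s*a[0]+c*a[1])
```

```text
[597. 255.]
[640. 249.]
[640. 182.]
[733. 313.]
[547. 340.]
[475. 183.]
tcp in tray -0.1919254032689093 0.0008304095775770563
```

Call:
jog_arm([
  [[0.24,0.02,0],[0,0,0]],
  [[0.2,0,0.2],[0,0,0]],
  [[0,0,0.5],[0,0,0]],
  [[0,0,0.6],[0,0,0]],
  [[0,0,0.5],[0,0,0]],
  [[0,0,0.3],[0,0,0]],
  [[0,0,0],[0,0,0]],
  [[0,0,0],[0,0,0]],
  [[0,0,0],[0,0,0]],
])

```text
clock: 12.55
position: [0.5409, 0.0163, 0.0557]
tcp_rot: [0.0, 0.672, 0.741, 0.0]
force: [0.6, 0.1, -4.5]
gripper_width: 0.404
finger_force: 45.0
```

```bash
python3 go.py .5264 .160 .0545 1.668
```

```text
pos [0.5409 0.0163 0.0557] t 12.55 w 0.404 ff 45.0 F [ 0.6  0.1 -4.5]
shift units [ 2.89 -0.01  0.02] turn units [0.01 0.   0.01] yaw 1.6687
```

Call:
jog_arm([
  [[0.2,0,0.02],[0,0,0]],
  [[0.2,0,0],[0,0,0]],
  [[0.2,0,0],[0,0,0]],
  [[0.2,0,0],[0,0,0]],
  [[0.2,0,0],[0,0,0]],
  [[0.2,0,0],[0,0,0]],
  [[0.2,0,0],[0,0,0]],
  [[0,0,0],[0,0,0]],
])

```text
clock: 13.55
position: [0.5337, 0.0867, 0.0542]
tcp_rot: [-0.0, 0.671, 0.741, -0.0]
force: [-0.7, -0.7, -4.7]
gripper_width: 0.401
finger_force: 45.0
```

Call:
jog_arm([
  [[0.2,0,0],[0,0,0]],
  [[0.2,0,0],[0,0,0]],
  [[0.2,0,0],[0,0,0]],
  [[0.2,0,0],[0,0,0]],
  [[0.2,0,0],[0,0,0]],
  [[0.2,0,0],[0,0,0]],
  [[0,0,0],[0,0,0]],
  [[0,0,0],[0,0,0]],
])

```text
clock: 14.55
position: [0.528, 0.1456, 0.0543]
tcp_rot: [0.0, 0.672, 0.741, -0.0]
force: [-0.0, 0.1, -4.6]
gripper_width: 0.405
finger_force: 45.0
```

Call:
jog_arm([
  [[0.06,0,0.01],[0,0,0]],
  [[0.06,0,0],[0,0,0]],
  [[0.06,0,0],[0,0,0]],
  [[0.06,0,0],[0,0,0]],
  [[0,0,0],[0,0,0]],
  [[0,0,0],[0,0,0]],
])

```text
clock: 15.3
position: [0.5268, 0.1576, 0.0538]
tcp_rot: [0.0, 0.672, 0.741, -0.0]
force: [0.5, 0.4, -4.9]
gripper_width: 0.404
finger_force: 45.0
```

Predicted home is y≈0.160 and there's no contact yet, so I'll continue in small steps.

Call:
jog_arm([
  [[0.03,0,0],[0,0,0]],
  [[0.03,0,0],[0,0,0]],
  [[0.03,0,0],[0,0,0]],
  [[0,0,0],[0,0,0]],
  [[0,0,0],[0,0,0]],
])

```text
clock: 15.92
position: [0.5268, 0.1588, 0.0538]
tcp_rot: [0.002, 0.672, 0.741, -0.002]
force: [0.9, -22.1, -3.0]
gripper_width: 0.403
finger_force: 45.0
```

Contact at the end stop with 22 N, where predicted. I'll ease off, settle the battery on the board, release and rise.

Call:
jog_arm([
  [[-0.06,0,0],[0,0,0]],
  [[0,0,0.02],[0,0,0]],
  [[0,0,0],[0,0,0]],
  [[0,0,0],[0,0,0]],
])

```text
clock: 16.42
position: [0.5269, 0.1586, 0.0531]
tcp_rot: [0.001, 0.672, 0.741, -0.0]
force: [0.1, -7.6, -1.3]
gripper_width: 0.406
finger_force: 45.0
```

Call:
jog_arm([
  [[0,0,0],[0,0,0]],
  [[0,0,0],[0,0,0]],
  [[0,0,0],[0,0,0]],
  [[0,0,0],[0,0,0]],
], hand=0.3)

```text
clock: 16.92
position: [0.5266, 0.1593, 0.0528]
tcp_rot: [0.0, 0.672, 0.741, 0.0]
force: [-0.1, 0.1, 0.2]
gripper_width: 0.651
finger_force: 0.0
```

Call:
jog_arm([
  [[0,0,-0.3],[0,0,0]],
  [[0,0,-0.7],[0,0,0]],
  [[0,0,-0.9],[0,0,0]],
  [[0,0,-0.9],[0,0,0]],
  [[0,0,-0.3],[0,0,0]],
  [[0,0,0],[0,0,0]],
])

```text
clock: 17.68
position: [0.5269, 0.1592, 0.2096]
tcp_rot: [0.001, 0.672, 0.741, 0.001]
force: [0.8, -0.1, -0.4]
gripper_width: 0.651
finger_force: 0.0
```

```bash
python3 - <<'E'
from h import *
p=(.524,.1845,1.668)
c,s=np.cos(p[2]),np.sin(p[2])
W=lambda X:np.array([p[0]+c*X[0]-s*X[1],p[1]+s*X[0]+c*X[1]])
print('nut',W((-.118,-.09)),'block tip',W((-.213,-.09)))
t=snap('top','t3');s=snap('side','s3')
C=np.zeros((600,800,3),np.uint8)
a=cv2.resize(t[160:245,205:335],None,fx=400/130,fy=400/130,interpolation=cv2.INTER_CUBIC)
C[:a.shape[0],:400]=a; b=cv2.resize(s[120:230,270:370],None,fx=4,fy=4,interpolation=cv2.INTER_CUBIC); C[:440,400:]=b
cv2.imwrite('pics/c6.png',C)
E
python3 go.py .623 .078 .2 1.668
```

```text
nut [0.62502713 0.07579159] block tip [ 0.63424694 -0.01875996]
pos [0.5263 0.1591 0.2074] t 17.77 w 0.645 ff 0.0 F [ 0.1 -0.2 -0.7]
shift units [-1.8   1.77  0.15] turn units [-0.01 -0.    0.01] yaw 1.6687
```

View pics/c6.png

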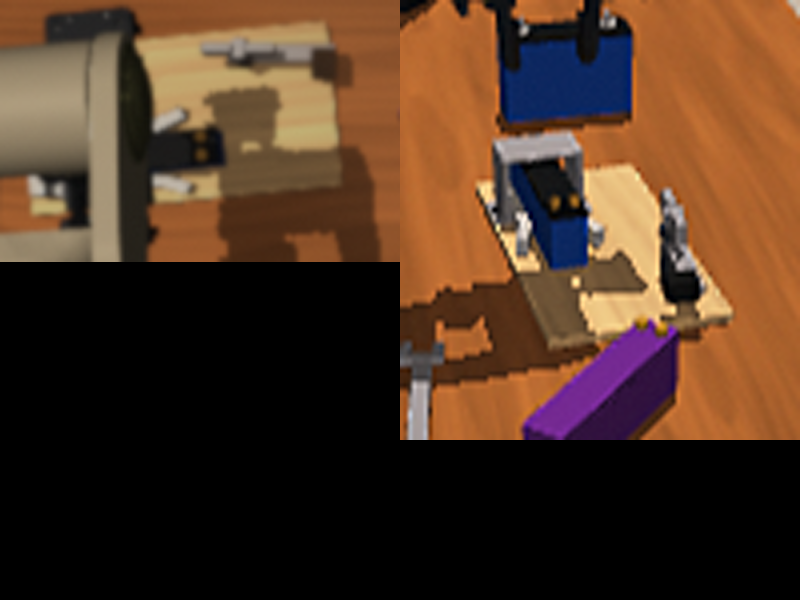

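The battery sits under the bridge, upright, with its stud end at crop (570,205) in the side view. The nut is still open at (240,47) in the top view. Next I'll go above the nut.

Call:
jog_arm([
  [[-0.6,0.6,0],[0,0,0]],
  [[-0.7,0.7,0],[0,0,0]],
  [[-0.52,0.5,0],[0,0,0]],
  [[0,0,0],[0,0,0]],
  [[0,0,0],[0,0,0]],
], hand=0.1)

```text
clock: 18.4
position: [0.6243, 0.0779, 0.2069]
tcp_rot: [-0.001, 0.672, 0.741, -0.001]
force: [-0.3, 0.3, 0.2]
gripper_width: 0.551
finger_force: 0.0
```

```bash
python3 go.py .6245 .0765 .070 1.668
```

```text
pos [0.6243 0.0779 0.2069] t 18.4 w 0.551 ff 0.0 F [-0.3  0.3  0.2]
shift units [-0.03  0.01  2.74] turn units [-0.02 -0.01  0.01] yaw 1.6689
```

Call:
jog_arm([
  [[-0.03,0,0.6],[0,0,0]],
  [[0,0,0.7],[0,0,0]],
  [[0,0,0.6],[0,0,0]],
  [[0,0,0.5],[0,0,0]],
  [[0,0,0.34],[0,0,0]],
  [[0,0,0],[0,0,0]],
  [[0,0,0],[0,0,0]],
])

```text
clock: 19.27
position: [0.6256, 0.0761, 0.0718]
tcp_rot: [0.001, 0.672, 0.741, 0.001]
force: [-0.3, -0.1, -0.4]
gripper_width: 0.55
finger_force: 0.0
```

Call:
jog_arm([
  [[0,0,0],[0,0,0]],
  [[0,0,0],[0,0,0]],
  [[0,0,0],[0,0,0]],
  [[0,0,0],[0,0,0]],
  [[0,0,0],[0,0,0]],
  [[0,0,0],[0,0,0]],
  [[0,0,0],[0,0,0]],
], hand=-1, grip_force=15)

```text
clock: 20.15
position: [0.6271, 0.076, 0.0714]
tcp_rot: [0.002, 0.672, 0.741, 0.002]
force: [7.5, 2.3, -3.0]
gripper_width: 0.277
finger_force: 15.0
```

Call:
jog_arm([
  [[0,0.04,0],[0,0,0]],
  [[0,0,0],[0,0,0]],
  [[0,0,0],[0,0,0.5]],
  [[0,0,0],[0,0,0.7]],
  [[0,0,0],[0,0,0.8]],
  [[0,0,0],[0,0,0]],
], grip_force=30)

```text
clock: 20.9
position: [0.627, 0.076, 0.0713]
tcp_rot: [-0.0, 0.746, 0.666, -0.0]
force: [-1.7, -0.7, 6.3]
gripper_width: 0.27
finger_force: 30.0
```

Run:
```python
from h import *
s=ctrl.get_state(); print(s['wrist_torque'],s['force'],s['gripper_width'],s['position'])
t=snap('top','t4');sd=snap('side','s4')
C=np.zeros((600,800,3),np.uint8)
a=cv2.resize(t[150:250,210:340],None,fx=400/130,fy=400/130,interpolation=cv2.INTER_CUBIC)
C[:a.shape[0],:400]=a; b=cv2.resize(sd[130:220,290:370],None,fx=5,fy=5,interpolation=cv2.INTER_CUBIC); C[:450,400:]=b
cv2.imwrite('pics/c7.png',C)
```

```text
[-0.12095618  0.49483164  0.00912857] [-1.66229309 -0.71119548  6.27981857] 0.27009515533153333 [0.62699348 0.07602867 0.07127358]
```

View pics/c7.png

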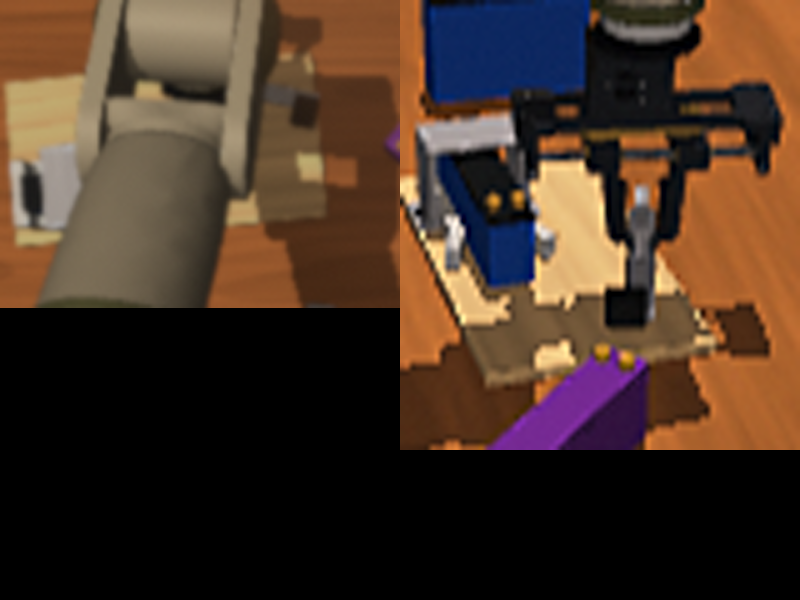

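The arm has swung with the nut: the block is now at (303,108) in the top view, lower than before. The grip on the hub holds, so I'll keep turning.

Call:
jog_arm([
  [[0,0,0],[0,0,0.8]],
  [[0,0,0],[0,0,0.8]],
  [[0,0,0],[0,0,0.8]],
  [[0,0,0],[0,0,0.8]],
  [[0,0,0],[0,0,0.8]],
  [[0,0,0],[0,0,0.8]],
  [[0,0,0],[0,0,0.8]],
  [[0,0,0],[0,0,0.8]],
  [[0,0,0],[0,0,0.8]],
  [[0,0,0],[0,0,0.8]],
  [[0,0,0],[0,0,0.8]],
  [[0,0,0],[0,0,0]],
])

```text
clock: 22.5
position: [0.6259, 0.0767, 0.0712]
tcp_rot: [-0.001, 0.964, 0.265, -0.001]
force: [-6.0, 2.9, 8.4]
gripper_width: 0.275
finger_force: 30.0
```

```bash
python3 go.py .627 .076 .0713 .098; python3 -c "
from cell import ctrl;print(ctrl.get_state()['wrist_torque'])"
```

```text
pos [0.6259 0.0767 0.0712] t 22.5 w 0.275 ff 30.0 F [-6.   2.9  8.4]
shift units [ 0.01  0.02 -0.  ] turn units [-0.02  0.02  4.19] yaw 0.5371
[0.41232816 1.31657848 0.03547431]
```

Call:
jog_arm([
  [[0,0,0],[0,0,0.8]],
  [[0,0,0],[0,0,0.8]],
  [[0,0,0],[0,0,0.8]],
  [[0,0,0],[0,0,0.8]],
  [[0,0,0],[0,0,0.8]],
  [[0,0,0],[0,0,0.5]],
  [[0,0,0],[0,0,0]],
  [[0,0,0],[0,0,0]],
])

```text
clock: 23.5
position: [0.6261, 0.0774, 0.0712]
tcp_rot: [-0.001, 0.999, 0.034, -0.001]
force: [-6.0, 7.1, 8.0]
gripper_width: 0.271
finger_force: 30.0
```

```bash
python3 go.py .627 .076 .0713 .098; python3 -c "
from cell import ctrl;print(ctrl.get_state()['wrist_torque'])"
```

```text
pos [0.6261 0.0774 0.0712] t 23.5 w 0.271 ff 30.0 F [-6.   7.1  8. ]
shift units [ 0.02  0.03 -0.  ] turn units [-0.02  0.02 -0.29] yaw 0.0676
[1.02779231 1.05879452 0.32696397]
```

A 0.33 N·m moment about z means the nut is at its stop. I'll release, rise and check.

Call:
jog_arm([
  [[0,0,0],[0,0,0]],
  [[0,0,0],[0,0,0]],
  [[0,0,0],[0,0,0]],
  [[0,0,0],[0,0,0]],
  [[0,0,-0.4],[0,0,0]],
  [[0,0,-0.8],[0,0,0]],
  [[0,0,-0.9],[0,0,0]],
  [[0,0,-0.9],[0,0,0]],
  [[0,0.5,-0.6],[0,0,0]],
  [[0,0.9,0],[0,0,0]],
  [[0,0.9,0],[0,0,0]],
  [[0,0.9,0],[0,0,0]],
], hand=0.2)

```text
clock: 25.0
position: [0.6378, -0.0851, 0.2507]
tcp_rot: [0.0, 0.999, 0.033, -0.0]
force: [-0.7, -0.1, 0.2]
gripper_width: 0.6
finger_force: 0.0
```

Call:
jog_arm([
  [[0,0.9,0],[0,0,0]],
  [[0,0.9,0],[0,0,0]],
  [[0,0.5,0],[0,0,0]],
  [[0,0,0],[0,0,0]],
  [[0,0,0],[0,0,0]],
])

```text
clock: 25.62
position: [0.6456, -0.1969, 0.2509]
tcp_rot: [-0.0, 0.999, 0.034, -0.0]
force: [0.6, 0.5, -0.1]
gripper_width: 0.602
finger_force: 0.0
```

Run:
```python
from h import *
t=snap('top','t5');sd=snap('side','s5')
C=np.zeros((600,800,3),np.uint8)
a=cv2.resize(t[150:250,205:325],None,fx=5,fy=5,interpolation=cv2.INTER_CUBIC)
C[:500,:600]=a; b=cv2.resize(sd[140:210,285:355],(200,200),interpolation=cv2.INTER_CUBIC); C[:200,600:]=b
cv2.imwrite('pics/c8.png',C)
p=(.524,.1845,1.668);c,s=np.cos(p[2]),np.sin(p[2])
W=lambda X:[p[0]+c*X[0]-s*X[1],p[1]+s*X[0]+c*X[1],X[2]]
for X in [(-.118,-.09,.078),(-.118,.005,.05),(-.089,.018,.07),(-.089,-.018,.07)]: print(X,((proj('top',[W(X)])[0]-[204.5,149.5])*5).round())
```

```text
(-0.118, -0.09, 0.078) [389. 125.]
(-0.118, 0.005, 0.05) [408. 286.]
(-0.089, 0.018, 0.07) [358. 310.]
(-0.089, -0.018, 0.07) [353. 250.]
```

View pics/c8.png

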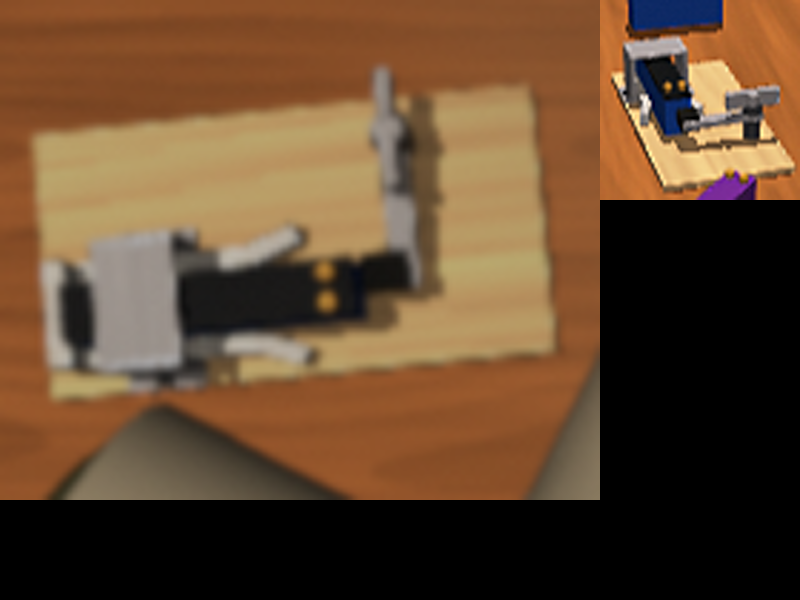

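The arm lies square across the tray behind the battery: hub at (388,132), tip at (410,285), as predicted for a closed keeper. The battery's top edge ends at about 353, which is the home position.

```bash
python3 -c "
from cell import ctrl;print(ctrl.sign_off())"
```

```text
the job is handed in; nothing more can be done
None
```

The battery is home against the end stop, the keeper arm is turned to its stop square behind it, and the job is handed in at about 26 s; the system gave no verdict, so this rests on the contact forces and the last pictures.

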